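# Set up a dried woodblock as the carver's pattern

### The arm

A 6-joint arm with a two-finger parallel gripper is mounted at the origin on the work surface. World frame = base frame: x ahead of the robot, y to its left, z up, the work surface at z = 0. Lengths are in mm, angles in degrees, forces in N, time in s.
With the tool pointing down it reaches from about 350 to 850 mm from the base axis. Payload 8.1 kg.
Tool frame: the origin (TCP) lies on the centre line of the jaws, within the pads' length; the fingertips stand 19 mm ahead of it and the grasp point (between the pads) is the TCP (r.tip_reach is the z of the fingertips in the tool frame, in mm); z points along the fingers, y is the line along which they close (so a half turn about z gives the same grasp; the last joint's range is limited). The gripper opens to 85 mm and grips with 20 to 120 N. Pads are 22 mm wide; open, the fingers measure 114 mm over their backs; the gripper's body (76 mm by 85 mm) begins 54 mm behind the grasp point. The pads swing forward as they close: fully open they stand 13 mm farther back than shut.
Start: joints at [71.024, 7.471, 85.268, -0, 87.261, -4.893], TCP at [145.977, 581.976, 250.292] pointing down, gripper open.
Joint ranges: [-169.43, 169.43], [-51.17, 129.36], [1.28, 143.12], [-76.62, 256.62], [0, 156.53], [-152.29, 152.29]. Speed limits (degrees/s): [136.94, 136.94, 159.86, 180, 180, 180].

### API

Orientations are given as [roll, pitch, yaw] about the fixed x, y, z axes, in that order (R = Rz(yaw) Ry(pitch) Rx(roll)).
In Python, from bench import r gives the robot as it stands. The module is installed in compiled form; this text tells all that it offers.
- The arm moves only by the shell command python3 -m handwheel 'ROWS' [FORCE]. ROWS is JSON, a list of rows, each a list of 7 numbers: the shift along the tool's x, y, z in m, then the turn, a rotation vector about the tool's x, y, z in degrees, then the finger opening in m, from 0 to 0.0854. In form: [[tx, ty, tz, ax, ay, az, claw], ...]. A call has 1 to 8 rows; each row shifts and turns the commanded pose from where the row before left it, along the tool's axes as they then stand; what a row does not reach is not made up. A row lasts 1/12 s, in which the tool goes at most 41.7 mm and 7.16 degrees, less where a joint would pass 70% of its speed; a pose out of reach is approached as far as the arm can. A call with a gripper value outside its range is refused whole. The fingers move at their own pace and stop on an object; FORCE is the grip in N (left out, the last holds). Time passes only in rows, so rows that do not move let the fingers close. It gives the time, the measured TCP pose, the force, the opening and the grip force at its end, in the units of the state.
- r.sense(): the state, without advancing time (a new reading comes with each control period).
- r.snapshot(name): name is "scene" or "top"; returns (picture, depth): 400x640x3 uint8, blue, green, red; 400x640 float32, mm along the optical axis (not along the pixel's ray), 0 where there is no reading.
- r.calibration(name): a dict with "vfov" (degrees; the focal length in pixels is half the picture's height over the tangent of half this angle, whatever the lens; pixels are square), "cx", "cy" (the principal point, pixels), "rvec" (rotation vector, rad) and "tvec" (3), from world to camera coordinates, as OpenCV has them. Camera axes: x right, y down, z forward; pixel columns grow to the right and rows downward; lengths in mm; the calibration is good to about 2 mm. A picture is of the moment at which its call begins. calibration takes no time and is no camera call.
- r.hand_in(): hands the job in; it is judged then, once.
The state is a dict: "time": time; "joint_pos": joint angles; "qd": joint speeds; "joint_efforts": joint torques, N m; "tool_pos": TCP position; "tcp_rot": TCP orientation; "ft_force": force on the tool from outside, world axes, zero at the start; "wrist_torque": the same for the moment, N m; "finger_gap": finger opening in mm; "grip_force": force on a finger pad.
Only numpy, scipy, OpenCV 4.12 (cv2) and the standard library are available. Lean on these libraries where they do the work, as an engineer would, in place of code of your own. Each camera call takes 0.05 s, during which the arm holds its last target. There are 200 camera calls.

### The job

The carver needs the tall narrow printing block as a pattern: slide it straight up out of its slot in the drying rack by its top edge, carry it over, and stand it upright, the same way up, in the groove of the low wooden stand, near the middle of the groove's length. Lower it until it rests on the bottom of the groove before you let go. Leave the other two blocks as they are in the rack.

Things in the scene. Friction and masses are not known exactly. Their poses are not given: they have to be found in the camera images.
- tall_block: the block to move, the tallest and narrowest of three pink-faced plywood printing blocks with pale carved strokes, standing on edge in the rack: 70 mm wide (x), 10 mm thick (y), 140 mm tall (z), 50 to 100 g. Origin at the centre of its bottom edge; z runs up the block. A half turn about z makes no difference
- square_block: a second pink-faced block, to be left in the rack: 100 mm wide (x), 10 mm thick (y), 100 mm tall (z); origin at the centre of its bottom edge
- wide_block: a third pink-faced block, to be left in the rack: 130 mm wide (x), 10 mm thick (y), 85 mm tall (z); origin at the centre of its bottom edge
- rack: fixed wooden drying rack, 158 mm (x) by 160 mm (y), 62 mm high: a 12 mm base board with three parallel slots running along x, at y = -55, 0 and +55 mm. Each slot is 13 mm wide, 50 mm deep, 146 mm long, made by two 6 mm upright boards and closed by a 6 mm board at either end; any block may stand in any slot. Origin at the centre of its underside; slot floors at z = 12 mm
- stand: fixed low wooden stand, 140 mm (x) by 80 mm (y), 48 mm high: a 12 mm base board and two 16 mm thick cheeks with rounded tops that leave one groove along x, in the middle, 13 mm wide at its narrow part (lips rounded with 8 mm radius), 36 mm deep, 140 mm long, open at both ends. Origin at the centre of its underside
- groove_floor (a point): the middle of the floor of the stand's groove, 12 mm above the stand's origin; its x axis runs along the groove, y across it, z up
Things that resemble listed ones, but are neither listed nor needed, are in the scene too. Leave any turquoise look-alike of the square_block alone.

How it is judged:
By the outcome, as a careful person would: the job done as asked, in the order asked, and still so for the second after the job is handed in, with the robot touching nothing.
It also fails if it takes over 43 s, if anything falls off the work surface, if the arm or the gripper's body presses on something with over 40 N, if the wrist force passes 120 N, or if a joint passes its speed limit or range.

## Working session

There is one attempt and no reset: what is moved stays moved. The work goes in short steps, Python scripts to look and compute and a shell command to move; the robot and the scene stay as the last step left them, time stands still between calls to the robot, and variables do not carry over. Pictures are saved under pics/ and viewed, at most 10 in all, crops included, and the job is handed in when it is done.

```bash
mkdir -p pics
cat > h.py <<'E'
import numpy as np,cv2
from bench import r
def snap(n):
    im,d=r.snapshot(n); np.savez(f'{n}.npz',im=im,d=d); return im,d
def cal(n):
    c=r.calibration(n); f=200/np.tan(np.radians(c['vfov'])/2)
    return f,c['cx'],c['cy'],cv2.Rodrigues(np.array(c['rvec'],float))[0],np.array(c['tvec'],float).ravel()
def cloud(n,d):
    f,cx,cy,R,t=cal(n); v,u=np.mgrid[:400,:640]
    P=np.stack([(u-cx)/f*d,(v-cy)/f*d,d],-1)-t
    return P@R
def ray(n,u,v,z):
    f,cx,cy,R,t=cal(n); o=-R.T@t; k=R.T@np.array([(u-cx)/f,(v-cy)/f,1]); return o+k*(z-o[2])/k[2]
E
python3 - <<'E'
from h import *
for n in('scene','top'):
    im,d=snap(n); cv2.imwrite(f'pics/{n}.png',im); print(r.calibration(n))
print(r.sense())
E
```

```text
{'vfov': 50.487424236916866, 'cx': 323.7336337490455, 'cy': 201.57424568445722, 'rvec': array([ 2.22347392,  1.380318  , -0.42537725]), 'tvec': array([-282.88002151, -438.07858136, 1164.90209146])}
{'vfov': 46.93435457825021, 'cx': 319.9372620376025, 'cy': 193.15461768263015, 'rvec': array([ 2.19321149, -2.20094348,  0.08122925]), 'tvec': array([  -5.17241207,  628.17896966, 1091.32792412])}
{'time': 0.1, 'joint_pos': array([ 7.10210928e+01,  7.51146575e+00,  8.53226623e+01, -5.99714257e-04,
        8.72615184e+01, -4.89298039e+00]), 'qd': array([-0.00354399,  0.01427885, -0.22984327,  0.00446984,  0.04850419,
       -0.02764682]), 'joint_efforts': array([ 1.74145367e-03, -5.70949709e+01, -5.01946914e+01, -4.54207816e-05,
        8.07160861e-03, -1.03050684e-05]), 'tool_pos': array([145.85709789, 581.52765096, 249.34578198]), 'tcp_rot': array([-1.79904651e+02, -7.56135131e-03,  1.65914096e+02]), 'ft_force': array([ 0.48884338, -0.70938731,  0.77376752]), 'wrist_torque': array([ 0.01225879,  0.03325306, -0.03003818]), 'grip_force': 0.0, 'finger_gap': 85.55768409677131}
```

View pics/scene.png

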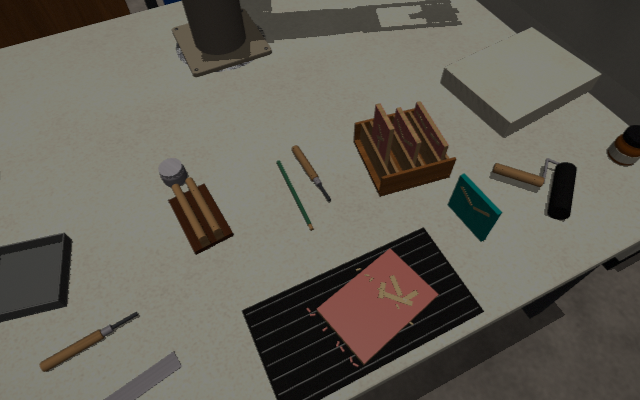

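View pics/top.png

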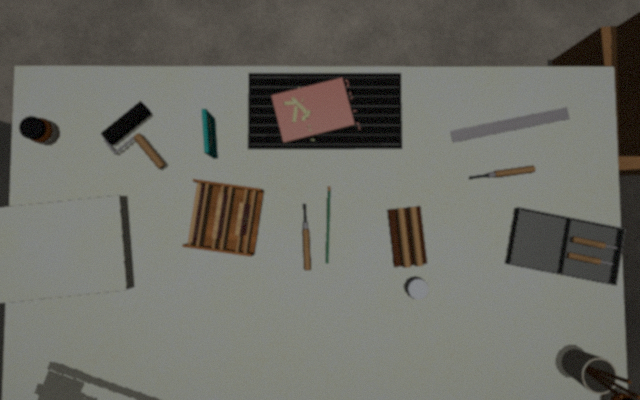

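The scene shows the rack at about (402,148) with three pink blocks and the stand at (200,215). In the top view they are at (225,217) and (407,237). Neither the loose pink block at (378,305) on the black mat nor the turquoise one at (473,207) is in the rack. Next I'll enlarge the rack and measure heights.

Run:
```python
from h import *
a=np.load('scene.npz');b=np.load('top.npz')
A=cv2.convertScaleAbs(cv2.resize(a['im'][90:205,340:465],(500,460),interpolation=2),alpha=1.6)
B=cv2.convertScaleAbs(cv2.resize(b['im'][170:265,175:275],(300,285),interpolation=2),alpha=1.6)
C=cv2.convertScaleAbs(cv2.resize(b['im'][195:280,380:435],(110,170),interpolation=2),alpha=1.6)
o=np.zeros((460,800,3),np.uint8);o[:,:500]=A;o[:285,500:]=B;o[288:458,500:610]=C
cv2.imwrite('pics/crop.png',o)
for n,g,box in(('scene',a,(90,205,340,465)),('top',b,(170,265,175,275))):
    P=cloud(n,g['d']);y0,y1,x0,x1=box
    Q=P[y0:y1,x0:x1].reshape(-1,3);Q=Q[g['d'][y0:y1,x0:x1].ravel()>0]
    for lo,hi in((58,66),(80,92),(93,106),(107,118),(130,142),(142,156),(156,200)):
        s=Q[(Q[:,2]>lo)&(Q[:,2]<hi)]
        if len(s)>3: print(n,lo,hi,len(s),s.mean(0).round(1),[x.round(1) for x in cv2.minAreaRect(s[:,:2].astype(np.float32)) [:2] and map(np.array,cv2.minAreaRect(s[:,:2].astype(np.float32)))])
P=cloud('top',b['d'])
Q=P[195:280,380:432].reshape(-1,3);s=Q[(Q[:,2]>42)&(Q[:,2]<54)];print('stand',len(s),s.mean(0),cv2.minAreaRect(s[:,:2].astype(np.float32)))
t=P[100:115,300:440:20][:,:,2];print(P[300,250],P[150,360])
```

```text
scene 58 66 1316 [592.8 212.   61.5] [array([614.9, 212.6]), array([159.1, 249.6]), np.float64(81.8)]
scene 80 92 448 [595.6 228.8  85.9] [array([620.8, 211.8]), array([117.8, 221.3]), np.float64(85.5)]
scene 93 106 572 [590.7 236.7  97.9] [array([615.6, 212.9]), array([121.6, 218.1]), np.float64(81.7)]
scene 107 118 320 [575.8 203.2 111.5] [array([570.2, 191.3]), array([ 66.6, 100.6]), np.float64(81.1)]
scene 130 142 103 [572.4 159.8 135.8] [array([566.3, 159.7]), array([ 9.8, 71.4]), np.float64(88.9)]
scene 142 156 227 [568.8 162.9 149.9] [array([565.6, 164.4]), array([11.9, 72.9]), np.float64(81.0)]
top 58 66 1119 [567.7 216.3  61.7] [array([570.1, 221. ]), array([159.1, 157.7]), np.float64(81.7)]
top 80 92 157 [572.  235.4  86.1] [array([566.9, 218.3]), array([117. , 127.1]), np.float64(78.1)]
top 93 106 367 [578.3 257.   97.4] [array([572.1, 220.5]), array([120.9, 129.6]), np.float64(81.7)]
top 107 118 250 [572.4 214.1 111.5] [array([569.9, 193.2]), array([65.5, 99.6]), np.float64(81.9)]
top 130 142 30 [565.5 161.2 136.1] [array([563.9, 161.5]), array([ 1. , 64.8]), np.float64(81.7)]
top 142 156 178 [565.7 165.6 151.2] [array([566. , 165.9]), array([10.4, 69.3]), np.float64(81.4)]
stand 740 [ 522.30661188 -216.33237264   46.37535966] ((523.1082763671875, -216.27163696289062), (139.697509765625, 44.99609375), 5.774663925170898)
[371.6947203  162.02703964   0.84541092] [ 735.45534068 -106.78525037    1.79645747]
```

View pics/crop.png

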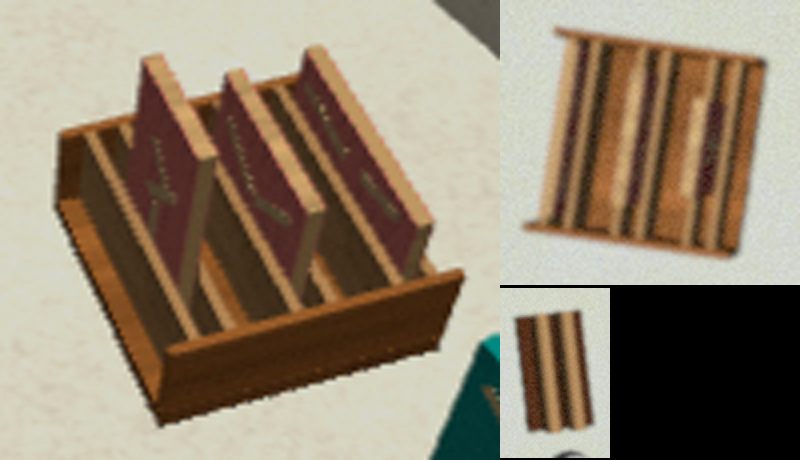

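The three candidates in the rack are the block at top view (243,219) / scene (383,135), the middle one at (222,217) / (407,138), and the left one at (201,215) / (430,127). The enlarged crop and depth confirm the first is the target. Its top is at 152 mm and it is 70 mm wide, against 112 mm for the square block and 97 mm for the wide one. Next I'll cross-check the stand in the scene view and plan the approach.

```bash
cat > go.py <<'E'
import sys
from h import *
from scipy.spatial.transform import Rotation as Ro
x,y,z,yaw=map(float,sys.argv[1:5]); s=r.sense()
R0=Ro.from_euler('xyz',s['tcp_rot'],degrees=True);R1=Ro.from_euler('xyz',[180,0,yaw],degrees=True)
d=(np.array([x,y,z])-s['tool_pos'])/1000
print('t',round(s['time'],2),'pos',s['tool_pos'].round(1),s['tcp_rot'].round(2),'turn',(R0.inv()*R1).as_rotvec(degrees=True).round(2),'then shift',R1.inv().apply(d).round(4),'shift without turn',R0.inv().apply(d).round(4))
E
python3 - <<'E'
from h import *
P=cloud('scene',np.load('scene.npz')['d']);Q=P.reshape(-1,3)
m=(abs(Q[:,0]-523)<100)&(abs(Q[:,1]+216)<45)&(Q[:,2]>42)&(Q[:,2]<54)
s=Q[m];print(len(s),cv2.minAreaRect(s[:,:2].astype(np.float32)))
E
python3 go.py 565.8 165.2 230 171.7
```

```text
977 ((524.0936889648438, -218.4965362548828), (142.37362670898438, 44.46802520751953), 5.919320583343506)
t 0.1 pos [145.9 581.5 249.3] [-1.7990e+02 -1.0000e-02  1.6591e+02] turn [-0.09 -0.01 -5.79] then shift [-0.4756 -0.3513  0.0193] shift without turn [-0.5086 -0.3016  0.0198]
```

```bash
python3 -m handwheel '[[0,0,0,0,0,-5.8,0.045],[-0.02,-0.015,0,0,0,0,0.045],[-0.028,-0.021,0,0,0,0,0.045],[-0.028,-0.021,0,0,0,0,0.045],[-0.028,-0.021,0,0,0,0,0.045],[-0.028,-0.021,0,0,0,0,0.045],[-0.028,-0.021,0,0,0,0,0.045],[-0.028,-0.021,0,0,0,0,0.045]]' 40
python3 -m handwheel '[[-0.03,-0.022,0,0,0,0,0.045],[-0.03,-0.022,0,0,0,0,0.045],[-0.03,-0.022,0,0,0,0,0.045],[-0.03,-0.022,0,0,0,0,0.045],[-0.03,-0.022,0,0,0,0,0.045],[-0.03,-0.022,0,0,0,0,0.045],[-0.02,-0.015,0,0,0,0,0.045],[0,0,0,0,0,0,0.045]]'
python3 go.py 565.8 165.2 230 171.7
```

```text
time: 0.77
tool_pos: [312.4, 413.8, 249.9]
tcp_rot: [-180.0, -0.0, 171.7]
ft_force: [-0.3, -0.3, -0.0]
finger_gap: 44.9
grip_force: 0.0
time: 1.43
tool_pos: [491.1, 237.3, 249.7]
tcp_rot: [-179.9, 0.0, 171.5]
ft_force: [0.6, 0.1, -0.0]
finger_gap: 45.3
grip_force: 0.0
t 1.43 pos [491.1 237.3 249.7] [-1.7990e+02  3.0000e-02  1.7147e+02] turn [-0.1   0.03 -0.23] then shift [-0.0844 -0.0605  0.0197] shift without turn [-0.0846 -0.0601  0.0198]
```

```bash
python3 -m handwheel '[[-0.02,-0.014,0,0,0,0,0.045],[-0.025,-0.018,0,0,0,0,0.045],[-0.022,-0.016,0.005,0,0,0,0.045],[-0.0174,-0.012,0.015,0,0,0,0.045],[0,0,0,0,0,0,0.045],[0,0,0,0,0,0,0.045],[0,0,0,0,0,0,0.045]]'
python3 go.py 565.8 165.2 132 171.7
python3 - <<'E'
from h import *
im,d=snap('scene');im2,d2=snap('top')
o=np.hstack([cv2.resize(im[40:210,320:480],(376,400)),cv2.resize(im2[160:270,165:275],(400,400))])
cv2.imwrite('pics/above.png',cv2.convertScaleAbs(o,alpha=1.5))
E
```

```text
time: 2.02
tool_pos: [562.7, 170.1, 230.0]
tcp_rot: [180.0, -0.1, 171.7]
ft_force: [0.0, 0.3, 0.3]
finger_gap: 45.0
grip_force: 0.0
t 2.02 pos [562.7 170.1 230. ] [ 1.7999e+02 -7.0000e-02  1.7172e+02] turn [ 0.01 -0.07  0.02] then shift [-0.0038 -0.0044  0.098 ] shift without turn [-0.0039 -0.0044  0.098 ]
```

View pics/above.png

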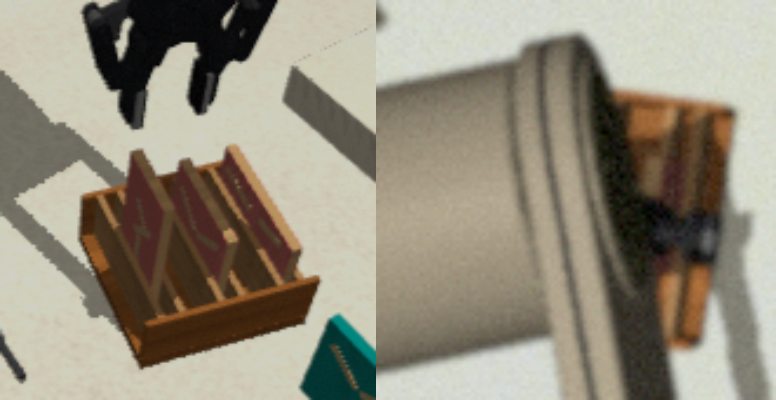

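The open fingers are above the tall block, at about (135,150) in the left crop, and the closing direction is across its thickness. I'll centre the gripper and descend.

```bash
python3 -m handwheel '[[-0.0038,-0.0044,0,0,0,0,0.045],[0,0,0.015,0,0,0,0.045],[0,0,0.02,0,0,0,0.045],[0,0,0.02,0,0,0,0.045],[0,0,0,0,0,0,0.045],[0,0,0,0,0,0,0.045]]'
python3 go.py 565.8 165.2 132 171.7
```

```text
time: 2.62
tool_pos: [565.5, 164.7, 174.6]
tcp_rot: [-180.0, -0.1, 171.8]
ft_force: [0.1, 0.7, -0.1]
finger_gap: 45.1
grip_force: 0.0
t 2.62 pos [565.5 164.7 174.6] [-1.7995e+02 -1.2000e-01  1.7175e+02] turn [-0.05 -0.12  0.05] then shift [-0.0002  0.0005  0.0426] shift without turn [-0.0003  0.0005  0.0426]
```

```bash
python3 -m handwheel '[[0,0.0005,0.014,0,0,0,0.045],[0,0,0.015,0,0,0,0.045],[0,0,0.0135,0,0,0,0.045],[0,0,0,0,0,0,0.03],[0,0,0,0,0,0,0.02],[0,0,0,0,0,0,0.016],[0,0,0,0,0,0,0.013]]'
python3 -m handwheel '[[0,0,0,0,0,0,0.011],[0,0,0,0,0,0,0.008],[0,0,0,0,0,0,0.005],[0,0,0,0,0,0,0.005],[0,0,0,0,0,0,0.005],[0,0,0,0,0,0,0.005]]' 40
python3 go.py 565.8 165.2 220 171.7
```

```text
time: 3.2
tool_pos: [567.4, 165.3, 134.3]
tcp_rot: [180.0, 0.1, 171.7]
ft_force: [0.1, 0.3, -1.1]
finger_gap: 13.0
grip_force: 0.0
time: 3.7
tool_pos: [567.3, 165.3, 134.1]
tcp_rot: [180.0, 0.1, 171.7]
ft_force: [0.8, -0.3, 6.7]
finger_gap: 9.1
grip_force: 39.9
t 3.7 pos [567.3 165.3 134.1] [1.7996e+02 1.1000e-01 1.7172e+02] turn [0.04 0.11 0.02] then shift [ 0.0015 -0.0003 -0.0859] shift without turn [ 0.0013 -0.0002 -0.0859]
```

```bash
python3 -m handwheel '[[0,0,-0.004,0,0,0,0.005],[0,0,-0.008,0,0,0,0.005],[0,0,-0.01,0,0,0,0.005],[0,0,-0.012,0,0,0,0.005],[0,0,-0.012,0,0,0,0.005],[0,0,-0.012,0,0,0,0.005],[0,0,0,0,0,0,0.005]]'
python3 -m handwheel '[[0,0,-0.012,0,0,0,0.005],[0,0,-0.015,0,0,0,0.005],[0,0,-0.01,0,0,0,0.005],[0,0,-0.005,0,0,0,0.005],[0,0,0,0,0,0,0.005],[0,0,0,0,0,0,0.005]]'
python3 go.py 523.6 -217.4 230 185.8
python3 - <<'E'
from h import *
im,d=snap('scene')
cv2.imwrite('pics/lift.png',cv2.convertScaleAbs(cv2.resize(im[20:210,310:500],(570,570)),alpha=1.5))
E
```

```text
time: 4.28
tool_pos: [568.4, 165.5, 195.2]
tcp_rot: [179.9, 0.3, 171.7]
ft_force: [1.7, 0.3, -0.8]
finger_gap: 9.6
grip_force: 39.0
time: 4.78
tool_pos: [566.5, 165.1, 232.7]
tcp_rot: [180.0, 0.0, 171.7]
ft_force: [0.1, -0.1, -0.6]
finger_gap: 9.8
grip_force: 39.0
t 4.78 pos [566.5 165.1 232.7] [1.8000e+02 1.0000e-02 1.7172e+02] turn [ 0.000e+00  1.000e-02 -1.408e+01] then shift [ 0.0814 -0.3762  0.0027] shift without turn [-0.0126 -0.3847  0.0027]
```

View pics/lift.png

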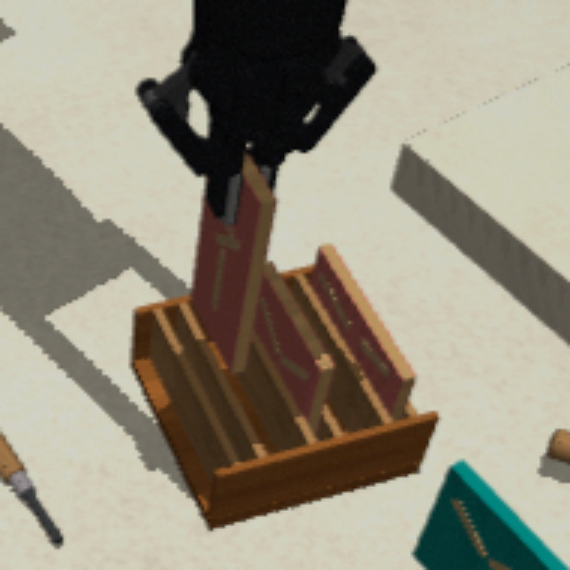

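The block is out of its slot and hanging plumb, with its lower corner at about (238,370). The other two blocks haven't moved. Now I'll carry it over.

```bash
python3 -m handwheel '[[0,-0.005,0,0,0,-3,0.005],[0,-0.01,0,0,0,-4,0.005],[0,-0.015,0,0,0,-4,0.005],[0,-0.02,0,0,0,-3.1,0.005],[0.01,-0.025,0,0,0,0,0.005],[0.01,-0.025,0,0,0,0,0.005],[0.01,-0.025,0,0,0,0,0.005],[0.01,-0.025,0,0,0,0,0.005]]'
python3 -m handwheel '[[0.008,-0.025,0,0,0,0,0.005],[0.008,-0.025,0,0,0,0,0.005],[0.005,-0.025,0,0,0,0,0.005],[0.003,-0.025,0,0,0,0,0.005],[0.002,-0.025,0,0,0,0,0.005],[0,-0.02,0,0,0,0,0.005],[0,-0.01,0,0,0,0,0.005],[0,0,0,0,0,0,0.005]]'
python3 go.py 523.6 -217.4 215 185.8
```

```text
time: 5.5
tool_pos: [534.7, 10.7, 231.5]
tcp_rot: [180.0, -0.1, -174.2]
ft_force: [0.7, -0.4, -0.4]
finger_gap: 9.4
grip_force: 38.9
time: 6.17
tool_pos: [525.2, -146.7, 231.8]
tcp_rot: [180.0, -0.1, -174.3]
ft_force: [-0.3, -0.1, 0.2]
finger_gap: 9.4
grip_force: 39.0
t 6.17 pos [ 525.2 -146.7  231.8] [ 1.7998e+02 -8.0000e-02 -1.7432e+02] turn [ 0.02 -0.08 -0.12] then shift [ 0.0087 -0.0701  0.0168] shift without turn [ 0.0086 -0.0702  0.0168]
```

```bash
python3 -m handwheel '[[0.002,-0.015,0,0,0,0,0.005],[0.003,-0.02,0,0,0,0,0.005],[0.003,-0.02,0.005,0,0,0,0.005],[0.0006,-0.0102,0.008,0,0,0,0.005],[0,-0.005,0.004,0,0,0,0.005],[0,0,0,0,0,0,0.005],[0,0,0,0,0,0,0.005],[0,0,0,0,0,0,0.005]]'
python3 go.py 523.6 -217.4 190 185.8
python3 - <<'E'
from h import *
im,d=snap('scene');im2,d2=snap('top')
A=cv2.resize(im[80:270,120:280],(480,570),interpolation=2);B=cv2.resize(im2[190:290,375:440],(320,492),interpolation=2)
o=np.zeros((570,800,3),np.uint8);o[:,:480]=A;o[:492,480:]=B
cv2.imwrite('pics/stand.png',cv2.convertScaleAbs(o,alpha=1.5))
# block and stand in common scene cloud
P=cloud('scene',d);Q=P[d>0]
m=(abs(Q[:,0]-523)<95)&(abs(Q[:,1]+216)<45)
for lo,hi in((42,54),(60,90),(90,115),(115,150),(150,185)):
    s=Q[m&(Q[:,2]>lo)&(Q[:,2]<hi)]
    if len(s)>5:
        (c,w,a)=cv2.minAreaRect(s[:,:2].astype(np.float32)); print(lo,hi,len(s),s.mean(0).round(1),np.round(c,1),np.round(w,1),round(a,1), s[:,2].min().round(1))
E
```

```text
time: 6.83
tool_pos: [524.4, -214.7, 215.7]
tcp_rot: [180.0, -0.0, -174.1]
ft_force: [-0.4, -0.3, -0.3]
finger_gap: 9.5
grip_force: 39.1
t 6.83 pos [ 524.4 -214.7  215.7] [ 1.7996e+02 -1.0000e-02 -1.7413e+02] turn [ 0.04 -0.01  0.07] then shift [ 0.0011 -0.0026  0.0257] shift without turn [ 0.0011 -0.0026  0.0257]
42 54 892 [ 532.5 -219.    46.4] [ 524.  -218.5] [143.2  44.4] 5.9 42.0
90 115 54 [ 551.3 -213.1  104.5] [ 531.9 -214.5] [53.5  9.4] 6.4 91.8
115 150 96 [ 551.2 -213.   133. ] [ 527.4 -214.6] [64.3  9.9] 6.0 115.3
150 185 105 [ 552.9 -212.6  167.3] [ 529. -219.] [63.2  9.5] 15.0 150.1
```

View pics/stand.png

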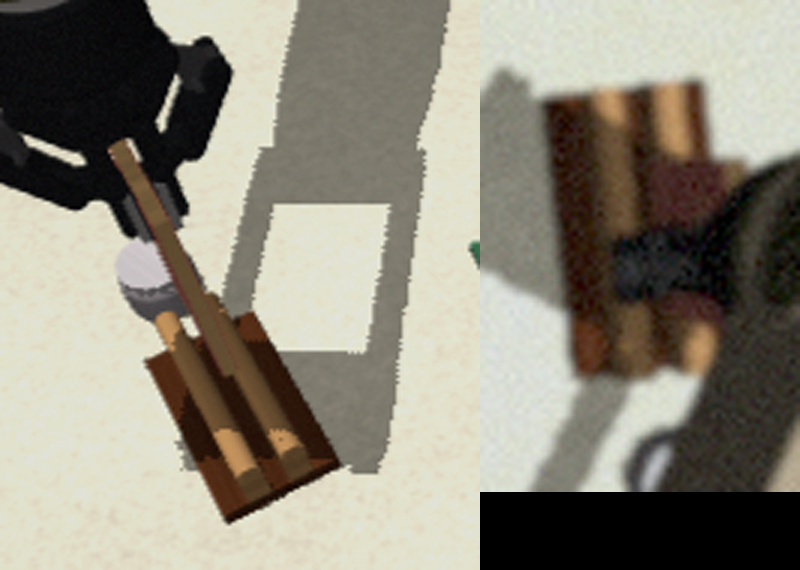

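The block hangs above the groove. In the left crop its lower end is at about (230,370), slightly toward the right-hand cheek. I'll correct that and lower it to just above the lips.

```bash
python3 -m handwheel '[[0.0023,-0.0028,0.005,0,0,0,0.005],[0,0,0.01,0,0,0,0.005],[0,0,0.01,0,0,0,0.005],[0,0,0.01,0,0,0,0.005],[0,0,0.004,0,0,0,0.005],[0,0,0,0,0,0,0.005],[0,0,0,0,0,0,0.005],[0,0,0,0,0,0,0.005]]'
python3 go.py 523.6 -217.4 134 185.8
python3 - <<'E'
from h import *
im,d=snap('scene')
P=cloud('scene',d);Q=P[d>0]
e=np.radians(5.85);c0=np.array([523.6,-217.4]);D=Q[:,:2]-c0
a=D@[np.cos(e),np.sin(e)];b=D@[-np.sin(e),np.cos(e)]
m=(abs(a)<72)&(abs(b)<45);z=Q[:,2]
s=m&(z>42)&(z<52)&(a>45);print('stand far part b range',np.percentile(b[s],[1,99]).round(1))
s=m&(z>42)&(z<52);print('stand a',np.percentile(a[s],[1,99]).round(1))
for lo,hi in((56,75),(75,110),(110,148)):
    s=m&(z>lo)&(z<hi)&(abs(b)<15); print(lo,hi,s.sum(),'b',np.percentile(b[s],[2,98]).round(1),'a',np.percentile(a[s],[2,98]).round(1))
A=cv2.resize(im[80:270,120:280],(480,570),interpolation=2)
cv2.imwrite('pics/low.png',cv2.convertScaleAbs(A,alpha=1.5))
E
```

```text
time: 7.6
tool_pos: [522.4, -219.0, 177.1]
tcp_rot: [-180.0, 0.0, -174.2]
ft_force: [-1.6, 0.2, 0.3]
finger_gap: 9.7
grip_force: 39.1
t 7.6 pos [ 522.4 -219.   177.1] [-1.7998e+02  2.0000e-02 -1.7419e+02] turn [-0.02  0.02  0.01] then shift [-0.0013  0.0014  0.0431] shift without turn [-0.0013  0.0014  0.0431]
stand far part b range [-23.1  20.4]
stand a [-68.9  70.4]
56 75 39 b [-6.7  2.9] a [-36.3  33.3]
75 110 84 b [-6.8  3.2] a [-13.   33.3]
110 148 94 b [-6.8  3. ] a [ 0.1 33.7]
```

View pics/low.png

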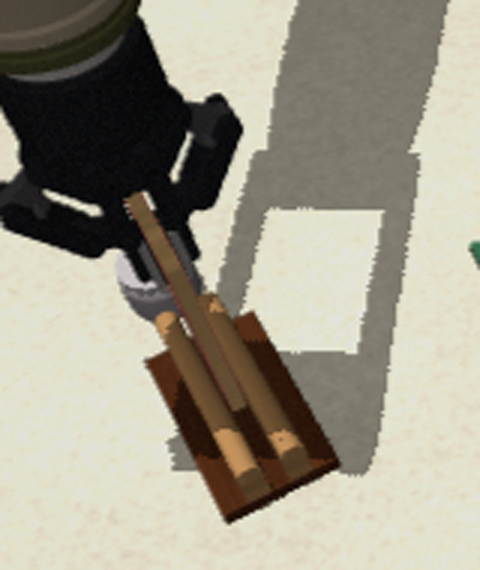

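The block's bottom edge sits between the two cheeks, with its near corner at about (238,408), and it is 0.5 mm off the groove centre. I'll lower it in, watching the force.

```bash
python3 -m handwheel '[[0,0.0005,0.003,0,0,0,0.005],[0,0,0.003,0,0,0,0.005],[0,0,0.003,0,0,0,0.005],[0,0,0.003,0,0,0,0.005],[0,0,0.003,0,0,0,0.005],[0,0,0.003,0,0,0,0.005],[0,0,0,0,0,0,0.005]]'
python3 go.py 523.6 -217.4 134 185.8
```

```text
time: 8.23
tool_pos: [521.7, -218.1, 157.8]
tcp_rot: [180.0, -0.1, -174.2]
ft_force: [0.0, -0.0, -1.4]
finger_gap: 9.7
grip_force: 39.1
t 8.23 pos [ 521.7 -218.1  157.8] [ 1.7996e+02 -6.0000e-02 -1.7418e+02] turn [ 0.04 -0.06  0.02] then shift [-0.0019  0.0005  0.0238] shift without turn [-0.002   0.0005  0.0238]
```

```bash
python3 -m handwheel '[[0,0,0.003,0,0,0,0.005],[0,0,0.003,0,0,0,0.005],[0,0,0.003,0,0,0,0.005],[0,0,0.003,0,0,0,0.005],[0,0,0.003,0,0,0,0.005],[0,0,0.003,0,0,0,0.005],[0,0,0.002,0,0,0,0.005],[0,0,0,0,0,0,0.005]]'
python3 go.py 523.6 -217.4 134 185.8
```

```text
time: 8.9
tool_pos: [521.8, -218.2, 138.1]
tcp_rot: [180.0, -0.0, -174.2]
ft_force: [-0.0, -0.5, -0.5]
finger_gap: 9.6
grip_force: 39.1
t 8.9 pos [ 521.8 -218.2  138.1] [ 1.7997e+02 -5.0000e-02 -1.7418e+02] turn [ 0.03 -0.05  0.02] then shift [-0.0018  0.0006  0.0041] shift without turn [-0.0018  0.0006  0.0041]
```

```bash
python3 -m handwheel '[[0,0,0.001,0,0,0,0.005],[0,0,0.001,0,0,0,0.005],[0,0,0.001,0,0,0,0.005],[0,0,0,0,0,0,0.005],[0,0,0,0,0,0,0.005]]'
python3 -m handwheel '[[0,0,0.0005,0,0,0,0.005],[0,0,0.0005,0,0,0,0.005],[0,0,0,0,0,0,0.005],[0,0,0,0,0,0,0.005]]'
python3 -m handwheel '[[0,0,0.0005,0,0,0,0.005],[0,0,0,0,0,0,0.005],[0,0,0,0,0,0,0.005]]'
```

```text
time: 9.32
tool_pos: [522.2, -218.3, 135.8]
tcp_rot: [-180.0, 0.0, -174.2]
ft_force: [-0.8, 0.1, 0.0]
finger_gap: 9.8
grip_force: 39.1
time: 9.65
tool_pos: [522.1, -218.3, 134.8]
tcp_rot: [180.0, -0.0, -174.2]
ft_force: [-0.5, 0.2, -1.2]
finger_gap: 10.1
grip_force: 39.1
time: 9.9
tool_pos: [522.2, -218.3, 134.3]
tcp_rot: [180.0, -0.0, -174.2]
ft_force: [0.1, 0.1, -1.3]
finger_gap: 9.6
grip_force: 39.1
```

```bash
python3 -m handwheel '[[0,0,0.0005,0,0,0,0.005],[0,0,0,0,0,0,0.005],[0,0,0,0,0,0,0.005]]'
python3 -m handwheel '[[0,0,0.0005,0,0,0,0.005],[0,0,0,0,0,0,0.005],[0,0,0,0,0,0,0.005]]'
python3 -m handwheel '[[0,0,0.0005,0,0,0,0.005],[0,0,0,0,0,0,0.005],[0,0,0,0,0,0,0.005]]'
```

```text
time: 10.15
tool_pos: [522.3, -218.5, 134.1]
tcp_rot: [-180.0, 0.0, -174.2]
ft_force: [-1.3, 0.2, 1.5]
finger_gap: 9.5
grip_force: 39.4
time: 10.4
tool_pos: [522.4, -218.5, 134.1]
tcp_rot: [-180.0, 0.0, -174.2]
ft_force: [-2.1, 0.2, 5.8]
finger_gap: 9.5
grip_force: 40.1
time: 10.65
tool_pos: [522.5, -218.6, 134.1]
tcp_rot: [-180.0, 0.0, -174.2]
ft_force: [-4.3, 0.2, 9.5]
finger_gap: 9.6
grip_force: 40.7
```

Contact is at z = 134.1, the same height as in the rack, so the block is on the groove floor. I'll ease off the force and release.

```bash
python3 -m handwheel '[[0,0,-0.0008,0,0,0,0.005],[0,0,0,0,0,0,0.008],[0,0,0,0,0,0,0.012],[0,0,0,0,0,0,0.016],[0,0,0,0,0,0,0.022],[0,0,0,0,0,0,0.03],[0,0,0,0,0,0,0.035],[0,0,0,0,0,0,0.035]]' 20
python3 -m handwheel '[[0,0,-0.005,0,0,0,0.035],[0,0,-0.01,0,0,0,0.035],[0,0,-0.015,0,0,0,0.035],[0,0,-0.025,0,0,0,0.035],[0,0,-0.035,0,0,0,0.035],[0,0,-0.035,0,0,0,0.035],[0,0,0,0,0,0,0.035],[0,0,0,0,0,0,0.035]]'
python3 - <<'E'
from h import *
im,d=snap('scene');im2,d2=snap('top')
P=cloud('scene',d);Q=P[d>0]
e=np.radians(5.85);D=Q[:,:2]-[523.6,-217.4]
a=D@[np.cos(e),np.sin(e)];b=D@[-np.sin(e),np.cos(e)];z=Q[:,2];m=(abs(a)<72)&(abs(b)<20)
for lo,hi in((55,75),(75,110),(110,135),(145,157)):
    s=m&(z>lo)&(z<hi); print(lo,hi,s.sum(),'b',np.percentile(b[s],[2,98]).round(1),'a',np.percentile(a[s],[2,98]).round(1))
s=m&(z>130)&(z<165);print('top z',np.percentile(z[s],[50,90,99]))
cv2.imwrite('pics/end.png',cv2.convertScaleAbs(cv2.resize(im[50:300,120:480],(792,550),interpolation=2),alpha=1.4))
E
```

```text
time: 11.32
tool_pos: [522.1, -218.3, 133.4]
tcp_rot: [180.0, -0.0, -174.2]
ft_force: [0.3, 0.1, 0.1]
finger_gap: 35.0
grip_force: 0.0
time: 11.98
tool_pos: [523.9, -219.2, 263.2]
tcp_rot: [-179.8, 0.4, -174.2]
ft_force: [0.3, -0.7, -0.6]
finger_gap: 35.1
grip_force: 0.0
55 75 47 b [-6.5  3.7] a [-18.3  33.9]
75 110 79 b [-6.4  3.4] a [-23.1  33.4]
110 135 69 b [-6.2  3.6] a [-28.  33.]
145 157 210 b [-6.1  3.6] a [-36.7  32.6]
top z [151.3975287  152.99467236 154.34887305]
```

View pics/end.png

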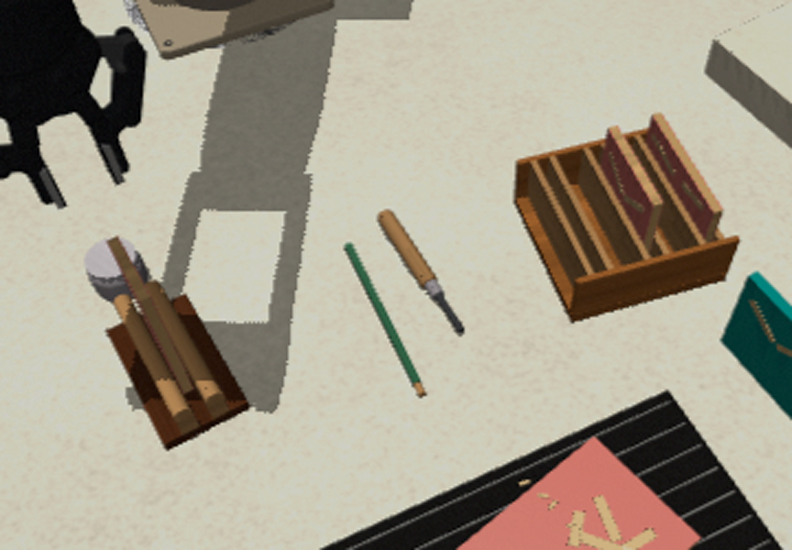

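The block stands upright in the groove from about (115,240) to (185,390), with its top at 152 mm and centred to within about 2 mm. The gripper is clear of it, and the other two blocks are still in the rack.

```bash
python3 -c "
from bench import r
print(r.hand_in())"
```

```text
the job is handed in; nothing more can be done
None
```

The tall block now stands upright on the floor of the stand's groove, about 2 mm from the middle of its length; the other two blocks are still in the rack, and I handed the job in at about 12 s.

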